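# Make up the carving kit and the printing kit for a linocut class

### The job

Make up two kits from the stock on the bench for this afternoon's linocut class. The carving kit goes in the dark wooden tray with the green lining: the lino block flat in its largest compartment with the lino face up, the orange-handled gouge lying along the long narrow one, and the whetstone, which is loose in the blue tin, flat in the small one. The printing kit goes in the white tray: the jar of black ink upright on the cork-lined square, set down gently as it is glass, and the brayer on its feet, lengthwise in the long compartment.

Things in the scene. Friction and masses are not known exactly. Their poses are not given: they have to be found in the camera images.
- carving_tray: Dark wooden tray, green lining, 190 (its x) x 167 (y) mm. Origin: centre of underside. Fixed. Floor 3 mm thick; rim and dividers only 12 mm above the table. Compartments, x by y in mm: long narrow 58 x 155, centred at (-60, 0); large 115 x 88 at (+31.5, +33.5); small 115 x 62 at (+31.5, -46.5).
- printing_tray: White enamelled tray, 190 (its x) x 187 (y) mm. Origin: centre of underside. Fixed. Floor 3 mm thick; rim and dividers 12 mm above the table. Compartments, x by y in mm: long 178 x 92, centred at (0, +41.5); cork-lined (brown) square 86 x 78 at (-46, -48.5); one without cork at (+46, -48.5), in which a small white pot, 40 mm wide, 36 tall, already stands.
- tin: Open blue tin, opaque, 160 (its x) x 130 (y) mm, 40 mm tall, walls and floor 2 mm thick, with only the whetstone in it. Origin: centre of underside. Fixed.
- lino_block: Lino block: plywood faced with brown lino that is carved with a pale leaf, 90 (x) x 60 (y) mm, 22 mm tall. Origin: centre of underside, z up through the lino face. About 0.11 kg.
- gouge: Carving gouge lying flat, 130 mm long along its x, blade at +x. Origin: middle of its length, at the underside. Orange flat-sided handle, 24 mm wide (y), 22 tall, from x -65 to +15 mm; then brass ferrule and thin steel blade. Balances at about x -20 mm. About 0.06 kg. (The black craft knife on the bench is not wanted.)
- whetstone: Small whetstone, grey below, brick red above, 65 (x) x 24 (y) mm, 20 mm tall, lying flat, red up, somewhere on the floor of the blue tin, at any angle. Origin: centre of underside. About 0.075 kg.
- black_ink: Glass jar of ink, 74 mm tall: black body 54 mm in diameter, white cap (top 18 mm) 52 mm in diameter with a black dab on it. Origin: centre of underside, z up. About 0.19 kg. (The like jar with red body and red dab is not wanted.)
- brayer: Ink roller, 156 mm long (x), 72 wide (y), on two wire feet and its handle's end. Origin: middle of its length, level with the feet, z up. Round wooden handle, 24 to 27 mm thick, axis 13.5 mm up, from x -77 to +13 mm: hold it at about x 0 (balances near x +10). Steel frame and free-turning black roller, top 37 mm up, from x +26 to +79. About 0.125 kg.
Things that resemble listed ones, but are neither listed nor needed, are in the scene too. What is shaped like the black_ink but turquoise is not meant. Leave any yellow look-alike of the brayer alone.

How it is judged:
By the outcome, as a careful person would: the job done as asked, in the order asked, and still so for the second after the job is handed in, with the robot touching nothing.
It also fails if it takes over 138 s, if anything falls off the work surface, if the arm or the gripper's body presses on something with over 40 N, if the wrist force passes 120 N, or if a joint passes its speed limit or range.

### The arm

A 7-joint arm with a two-finger parallel gripper is mounted at the origin on the work surface. World frame = base frame: x ahead of the robot, y to its left, z up, the work surface at z = 0. Lengths are in m, angles in rad, forces in N, time in s.
With the tool pointing down it reaches from about 0.4 to 0.925 m from the base axis. Payload 5.6 kg.
Tool frame: the origin (TCP) lies on the front face of the gripper's body, between the roots of the fingers; the fingertips stand 73 mm ahead of it and the grasp point (between the pads) lies 54 mm ahead of it; z points along the fingers, y is the line along which they close (so a half turn about z gives the same grasp; the last joint's range is limited). The gripper opens to 85 mm and grips with 20 to 120 N. Pads are 22 mm wide; open, the fingers measure 114 mm over their backs; the gripper's body (76 mm by 85 mm) begins 54 mm behind the grasp point. The pads swing forward as they close: fully open they stand 13 mm farther back than shut.
Start: joints at [-1.213, 0.468, -0.012, 1.603, 0.006, 1.071, -0.056], TCP at [0.254, 0.598, 0.304] pointing down, gripper open.
Joint ranges: [-2.53, 2.53], [-0.31, 2.02], [-1.57, 1.55], [0.28, 2.44], [-1.29, 4.43], [0.15, 1.84], [-2.92, 2.92]. Speed limits (rad/s): [2.57, 2.57, 3.14, 3.14, 3.14, 3.14, 3.14].

### API

Orientations are given as a unit quaternion [w, x, y, z].
In Python, from bench import robot gives the robot as it stands. The module is installed in compiled form; this text tells all that it offers.
- The arm moves only by the shell command python3 -m inch 'ROWS' [FORCE]. ROWS is JSON, a list that holds one entry, the list of rows, each a list of 7 numbers: the shift along the tool's x, y, z in units of 60 mm (1.0 is 60 mm), then the turn, a rotation vector about the tool's x, y, z in units of 5 degrees (1.0 is 5 degrees), then the finger opening in mm, from 0 to 85.4. A call has exactly 8 rows; each row is the pose to reach, as a shift and turn from the pose commanded when the call began, along the tool's axes at that moment; what a row does not reach only later rows make up. A row lasts 1/8 s, in which the tool goes at most 62.5 mm and 10.7 degrees, less where a joint would pass 70% of its speed; a pose out of reach is approached as far as the arm can. A call with a gripper value outside its range is refused whole. The fingers move at their own pace and stop on an object; FORCE is the grip in N (left out, the last holds). Time passes only in rows, so rows that repeat a pose let the fingers close, or fill a call up. It gives the time, the measured TCP pose, the force, the opening and the grip force at its end, in the units of the state.
- robot.get_obs(): the state, without advancing time (a new reading comes with each control period).
- robot.capture(name): name is "scene" or "top" or "wrist"; returns the picture (420x560x3 uint8, red, green, blue); there is no depth.
- robot.calibration(name): a dict with "K" (3x3 intrinsics, pixels), "rvec" (rotation vector, rad) and "tvec" (3), from world to camera coordinates, as OpenCV has them; the wrist camera has in their place "T_tool_cam" (4x4, takes a point from camera to tool coordinates, whose origin is the TCP and whose axes are the flange's). Camera axes: x right, y down, z forward; pixel columns grow to the right and rows downward; lengths in m; the calibration is good to about 2 mm. A picture is of the moment at which its call begins: read the wrist's pose just before it. calibration takes no time and is no camera call.
- robot.hand_in(): hands the job in; it is judged then, once.
The state is a dict: "time_s": time; "joint_pos": joint angles; "joint_vel": joint speeds; "tau": joint torques, N m; "eef_pos": TCP position; "ee_rot": TCP orientation; "contact_force": force on the tool from outside, world axes, zero at the start; "ft_torque": the same for the moment, N m; "opening": finger opening in m; "grip_force": force on a finger pad.
Only numpy, scipy, OpenCV 4.12 (cv2) and the standard library are available. Lean on these libraries where they do the work, as an engineer would, in place of code of your own. Each camera call takes 0.05 s, during which the arm holds its last target. There are 200 camera calls.

## Working session

There is one attempt and no reset: what is moved stays moved. The work goes in short steps, Python scripts to look and compute and a shell command to move; the robot and the scene stay as the last step left them, time stands still between calls to the robot, and variables do not carry over. Pictures are saved under pics/ and viewed, at most 14 in all, crops included, and the job is handed in when it is done.

```bash
mkdir -p pics; cat > h.py <<'E'
import numpy as np,cv2
from scipy.spatial.transform import Rotation as R
from bench import robot
def cap(n,f):
    im=robot.capture(n)[:,:,::-1].copy(); cv2.imwrite('pics/'+f,im); return im
def cal(n):
    c=robot.calibration(n);K=np.array(c['K'])
    if n=='wrist':
        o=robot.get_obs();T=np.eye(4);q=o['ee_rot'];T[:3,:3]=R.from_quat([q[1],q[2],q[3],q[0]]).as_matrix();T[:3,3]=o['eef_pos']
        W=T@np.array(c['T_tool_cam']);return K,W[:3,:3],W[:3,3]
    r=cv2.Rodrigues(np.array(c['rvec'],float))[0];return K,r.T,-r.T@np.array(c['tvec'],float).ravel()
def px(C,u,v,z):
    K,Rm,p=C;d=Rm@np.linalg.inv(K)@np.array([u,v,1.]);return (p+d*(z-p[2])/d[2])[:2]
def proj(C,P):
    K,Rm,p=C;q=K@(Rm.T@(np.array(P)-p));return q[:2]/q[2]
def st():
    o=robot.get_obs();q=o['ee_rot'];m=R.from_quat([q[1],q[2],q[3],q[0]]).as_matrix();return o,m
E
python3 - <<'E'
from h import *
a=cap('top','top0.png');b=cap('scene','scene0.png')
cv2.imwrite('pics/top0b.png',cv2.resize(a,(800,600),interpolation=cv2.INTER_CUBIC))
cv2.imwrite('pics/scene0b.png',cv2.resize(b,(800,600),interpolation=cv2.INTER_CUBIC))
o,m=st();print(o);print(m)
for n in('top','scene'):
    C=cal(n);print(n,C[2],C[1][:,2],C[0])
print(robot.calibration('wrist'))
E
```

```text
{'time_s': 0.1, 'joint_pos': array([-1.21297343,  0.46832491, -0.01155855,  1.60354474,  0.00597999,
        1.07139285, -0.05631436]), 'joint_vel': array([ 0.00177435, -0.00277991,  0.00092119, -0.00223613, -0.000979  ,
       -0.00201358, -0.0007064 ]), 'tau': array([ 1.79632130e-03, -5.33529496e+01,  2.17281404e-02, -2.51967376e+01,
        1.14407827e-02,  4.29919950e-03, -1.00629359e-05]), 'eef_pos': array([0.25353541, 0.5980917 , 0.30300476]), 'ee_rot': array([-1.03819921e-04,  1.99135146e-01,  9.79971696e-01, -8.11241229e-04]), 'contact_force': array([ 0.1418146 ,  0.20565341, -1.34248919]), 'ft_torque': array([-0.02421009,  0.02507177,  0.01950147]), 'grip_force': 0.0, 'opening': 0.08547763483256016}
[[-9.20690365e-01  3.90293446e-01 -5.26574449e-04]
 [ 3.90293783e-01  9.20689071e-01 -1.54863850e-03]
 [-1.19612114e-04 -1.63133528e-03 -9.99998662e-01]]
top [0.38191792 0.01168763 1.22974899] [ 0.05682556 -0.00766142 -0.99835473] [[511.012625     0.         274.50163542]
 [  0.         511.012625   214.24274746]
 [  0.           0.           1.        ]]
scene [1.34060481 0.39583663 0.88408203] [-0.6939114  -0.31491524 -0.64754564] [[457.99201995   0.         275.16764974]
 [  0.         457.99201995 198.92002663]
 [  0.           0.           1.        ]]
{'K': array([[354.3853607 ,   0.        , 285.1612926 ],
       [  0.        , 354.3853607 , 210.62599979],
       [  0.        ,   0.        ,   1.        ]]), 'T_tool_cam': array([[ 6.37614452e-04, -9.44347201e-01, -3.28949780e-01,
         8.55367717e-02],
       [ 9.99999295e-01,  2.72533571e-04,  1.15594450e-03,
        -4.56582218e-04],
       [-1.00196309e-03, -3.28950285e-01,  9.44346708e-01,
        -7.00456223e-02],
       [ 0.00000000e+00,  0.00000000e+00,  0.00000000e+00,
         1.00000000e+00]])}
```

View pics/top0b.png

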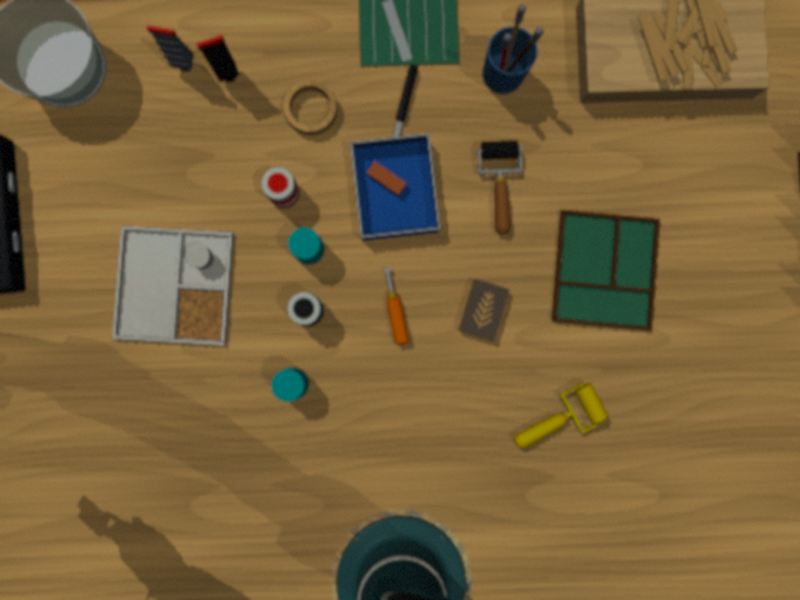

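View pics/scene0b.png

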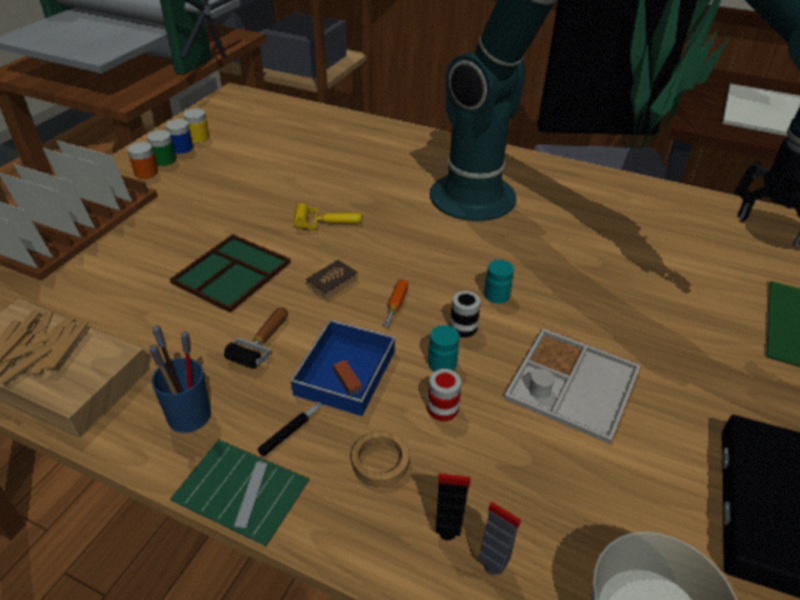

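Top view, enlarged-picture pixels:
- Jars: red-dab (279,185), black-dab with white cap (305,309), two turquoise (305,245) and (290,385).
- Rollers: wooden brayer (501,185); yellow one (560,415).
- Cutters: orange gouge (397,310); black knife (405,100).
- Other items: lino (484,310), whetstone in the tin (387,178), white tray (173,287), green-lined tray (606,270).

Next I confirm these in enlarged crops.

```bash
python3 - <<'E'
import cv2
a=cv2.imread('pics/top0.png')
cv2.imwrite('pics/cA.png',cv2.resize(a[110:290,65:305],(800,600),interpolation=cv2.INTER_CUBIC))
cv2.imwrite('pics/cB.png',cv2.resize(a[80:260,240:480],(800,600),interpolation=cv2.INTER_CUBIC))
E
```

```text
(no output)
```

View pics/cA.png

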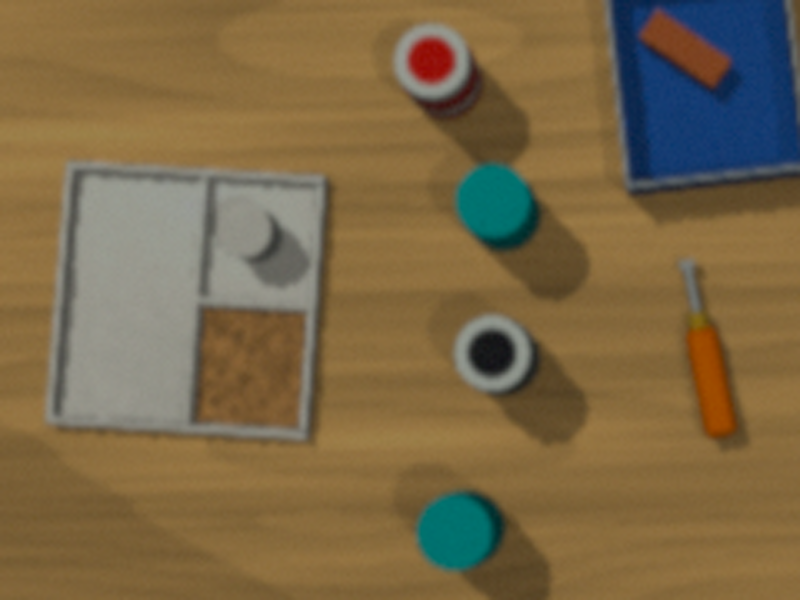

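View pics/cB.png

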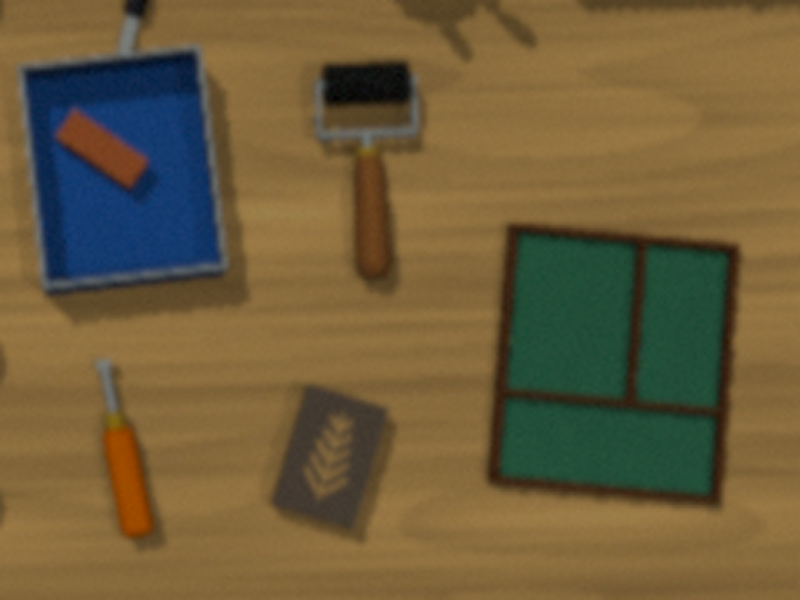

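The crops confirm the targets.
- **Crop A:** jar with the white cap and black dab at (494,353); the red one (432,60) and turquoise ones (497,205), (460,530) are ruled out.
- **Crop B:** orange gouge tip (103,362) and butt (138,535), lino face up with its leaf at (330,458), whetstone (102,149), wooden brayer (370,170), green tray (615,365).

```bash
cat > poses.py <<'E'
from h import *
C=cal('top')
A=lambda u,v,z:px(C,65+(u+.5)*.3-.5,110+(v+.5)*.3-.5,z)
B=lambda u,v,z:px(C,240+(u+.5)*.3-.5,80+(v+.5)*.3-.5,z)
def quad(F,p,z,w,l):  # TL,TR,BR,BL ; x axis = up
    q=np.array([F(*a,z) for a in p]);x=(q[0]+q[1]-q[2]-q[3])/2
    y=(q[0]+q[3]-q[1]-q[2])/2
    print(w,q.mean(0).round(4),'yaw',np.degrees(np.arctan2(x[1],x[0])).round(1),np.degrees(np.arctan2(-y[0],y[1])).round(1),'len',np.linalg.norm(x).round(3),np.linalg.norm(y).round(3))
    return q.mean(0),np.arctan2(x[1],x[0])
if __name__=='__main__':
    t=[quad(B,[(512,228),(738,247),(717,503),(491,487)],.012,'ctray',0),quad(A,[(68,163),(326,177),(309,437),(50,424)],.012,'ptray',0)]
    quad(B,[(306,383),(389,408),(354,535),(272,503)],.022,'lino',0)
    quad(B,[(74,108),(149,162),(132,190),(55,135)],.022,'stone(y along up)',0)
    quad(B,[(22,68),(198,48),(227,268),(48,291)],.04,'tin',0)
    a=B(103,360,.011);b=B(138,536,.016);d=a-b;print('gouge',a,b,np.linalg.norm(d),np.degrees(np.arctan2(d[1],d[0])),'grasp',b+d/np.linalg.norm(d)*.045)
    print('jar',A(494,353,.074),'red',A(432,60,.074),'turq',A(497,205,.074),A(460,530,.074))
    a=B(367,64,.03);b=B(374,278,.0135);d=a-b;print('brayer',a,b,np.linalg.norm(d),np.degrees(np.arctan2(d[1],d[0])),'grasp',b+d/np.linalg.norm(d)*.077,'ro',B(323,82,.03),B(410,80,.03))
    for n,k,l in((0,'c',[('long',-60,0),('large',31.5,33.5),('small',31.5,-46.5)]),(1,'p',[('long',0,41.5),('cork',-46,-48.5),('pot',46,-48.5)])):
        for w,x,y in l:
            c,s=np.cos(t[n][1]),np.sin(t[n][1]);print(w,(t[n][0]+[(c*x-s*y)/1e3,(s*x+c*y)/1e3]).round(4))
E
python3 poses.py
```

```text
ctray [ 0.5007 -0.3578] yaw -7.3 -6.1 len 0.187 0.163
ptray [0.4968 0.3672] yaw -4.5 -4.6 len 0.187 0.185
lino [ 0.4403 -0.1495] yaw -17.6 -20.7 len 0.091 0.062
stone(y along up) [0.6664 0.006 ] yaw -34.5 -37.6 len 0.024 0.067
tin [ 0.6477 -0.0085] yaw 5.3 5.4 len 0.159 0.126
gouge [0.51534942 0.00995523] [ 0.38831242 -0.01135645] 0.12881221168951432 9.52324413637704 grasp [ 0.43269226 -0.00391131]
jar [0.44872337 0.14239394] red [0.65107361 0.18042445] turq [0.54979064 0.13812181] [0.32976213 0.16795086]
brayer [ 0.72057534 -0.18484391] [ 0.56885417 -0.18675904] 0.1517332589565786 0.7231902595107809 grasp [ 0.64584804 -0.18578717] ro [ 0.708383   -0.15288809] [ 0.70813714 -0.21517638]
long [ 0.4412 -0.3502]
large [ 0.5362 -0.3285]
small [ 0.5261 -0.4079]
long [0.5    0.4085]
cork [0.4471 0.3224]
pot [0.5388 0.3152]
```

```bash
cat > go.py <<'E'
import sys
from h import *
# args: groups x,y,z,az(deg of tool y) ; prints tool-frame shift (60mm) and turn (5deg) from the pose measured now
o,m=st();print('t',o['time_s'],'at',o['eef_pos'].round(4),'az',np.degrees(np.arctan2(m[1,1],m[0,1])).round(1),'open',round(o['opening'],4),'grip',round(o['grip_force'],1),'F',o['contact_force'].round(1),'j7',o['joint_pos'][6].round(2))
for a in sys.argv[1:]:
    x,y,z,az=map(float,a.split(','));c=np.radians(az);Y=np.array([np.cos(c),np.sin(c),0]);Z=np.array([0,0,-1.]);X=np.cross(Y,Z)
    M=np.stack([X,Y,Z],1);s=m.T@(np.array([x,y,z])-o['eef_pos'])/.06;r=R.from_matrix(m.T@M).as_rotvec(degrees=True)/5
    print(a,s.round(3).tolist(),r.round(2).tolist())
E
python3 go.py .50,.2,.25,68 .44,-.15,.2,71
```

```text
t 0.1 at [0.2535 0.5981 0.303 ] az 67.0 open 0.0855 grip 0.0 F [ 0.1  0.2 -1.3] j7 -0.06
.50,.2,.25,68 [-6.371, -4.504, 0.892] [-0.02, 0.0, -0.19]
.44,-.15,.2,71 [-7.727, -10.264, 1.734] [-0.02, 0.0, -0.79]
```

```bash
python3 -m inch '[[[-6.37,-4.5,0.9,0,0,0,85],[-6.37,-4.5,0.9,0,0,0,85],[-6.37,-4.5,0.9,0,0,0,85],[-6.37,-4.5,0.9,0,0,0,85],[-6.37,-4.5,0.9,0,0,0,85],[-6.37,-4.5,0.9,0,0,0,85],[-6.37,-4.5,0.9,0,0,0,85],[-6.37,-4.5,0.9,0,0,0,85]]]' 40; python3 -m inch '[[[-1.36,-5.76,0.84,0,0,-0.8,85],[-1.36,-5.76,0.84,0,0,-0.8,85],[-1.36,-5.76,0.84,0,0,-0.8,85],[-1.36,-5.76,0.84,0,0,-0.8,85],[-1.36,-5.76,0.84,0,0,-0.8,85],[-1.36,-5.76,0.84,0,0,-0.8,85],[-1.36,-5.76,0.84,0,0,-0.8,85],[-1.36,-5.76,0.84,0,0,-0.8,85]]]'
python3 go.py .4403,-.1495,.115,71 .4403,-.1495,.08,71; python3 - <<'E'
from h import *
C=cal('wrist');b=cap('wrist','w1.png')
cv2.imwrite('pics/w1b.png',cv2.resize(b,(800,600),interpolation=cv2.INTER_CUBIC))
E
```

```text
time_s: 1.1
eef_pos: [0.5015, 0.1969, 0.2494]
ee_rot: [0.0, 0.201, 0.98, -0.001]
contact_force: [-0.3, 0.2, 0.1]
opening: 0.0852
grip_force: 0.0
time_s: 2.1
eef_pos: [0.4405, -0.1487, 0.1993]
ee_rot: [-0.0, 0.165, 0.986, 0.0]
contact_force: [0.8, 0.2, -0.0]
opening: 0.0849
grip_force: 0.0
t 2.1 at [ 0.4405 -0.1487  0.1993] az 71.0 open 0.0849 grip 0.0 F [ 0.8  0.2 -0. ] j7 1.62
.4403,-.1495,.115,71 [-0.003, -0.014, 1.405] [0.0, -0.01, 0.01]
.4403,-.1495,.08,71 [-0.003, -0.014, 1.989] [0.0, -0.01, 0.01]
```

View pics/w1b.png

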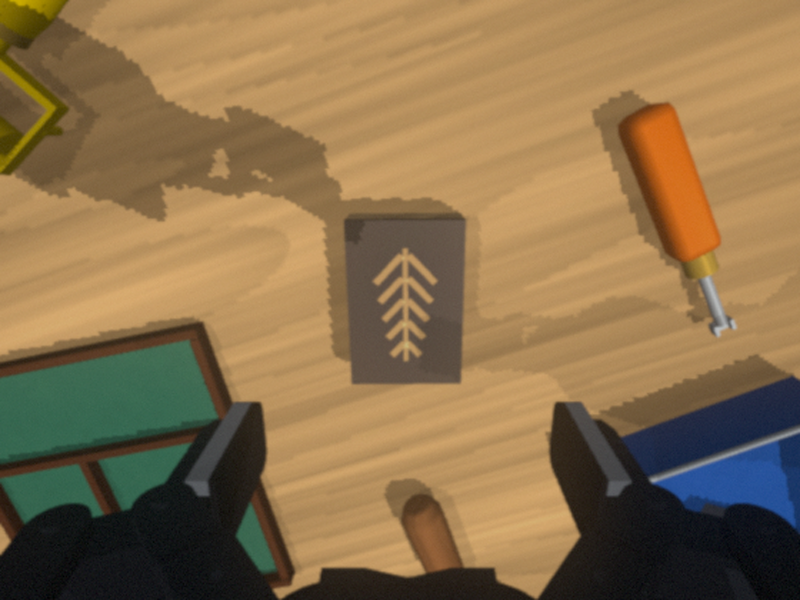

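The lino block is face up and square to the gripper, corners (346,221), (465,218), (461,383), (352,384). The gouge's handle runs from (645,108) to (700,255), with its tip at (722,325).

```bash
python3 - <<'E'
from h import *
C=cal('wrist');W=lambda u,v,z:px(C,u*.7,v*.7,z)
q=np.array([W(*p,.022) for p in [(346,221),(465,218),(461,383),(352,384)]]);print(q.mean(0),q.round(4).tolist())
e=(q[1]+q[2]-q[0]-q[3]);print(np.degrees(np.arctan2(e[1],e[0])))
print('gouge',W(645,108,.018),W(689,258,.018),W(722,325,.008))
print('tray corner',W(203,323,.012),W(290,582,.012))
E
```

```text
[ 0.44376649 -0.1499357 ] [[0.3923, -0.1634], [0.4097, -0.1077], [0.4959, -0.1359], [0.4772, -0.1927]]
72.14921289098969
gouge [ 0.38846486 -0.01364411] [ 0.46717184 -0.00500452] [0.51596543 0.01126259]
tray corner [ 0.42056985 -0.25925844] [ 0.60722126 -0.28766385]
```

```bash
python3 -m inch '[[[-0.03,0,0.8,0,0,-0.1,85],[-0.03,0,1.4,0,0,-0.1,85],[-0.03,0,1.8,0,0,-0.1,85],[-0.03,0,1.99,0,0,-0.1,85],[-0.03,0,1.99,0,0,-0.1,85],[-0.03,0,1.99,0,0,-0.1,50],[-0.03,0,1.99,0,0,-0.1,50],[-0.03,0,1.99,0,0,-0.1,50]]]' 40; python3 -m inch '[[[0,0,0,0,0,0,50],[0,0,0,0,0,0,50],[0,0,-0.1,0,0,0,50],[0,0,-0.3,0,0,0,50],[0,0,-0.6,0,0,0,50],[0,0,-1,0,0,0,50],[0,0,-1.3,0,0,0,50],[0,0,-1.3,0,0,0,50]]]'; python3 go.py .536,-.328,.16,83.3 .536,-.328,.092,83.3 .536,-.328,.085,83.3
```

```text
time_s: 3.15
eef_pos: [0.4429, -0.1499, 0.0813]
ee_rot: [0.001, 0.16, 0.987, 0.0]
contact_force: [-1.1, 1.3, 7.0]
opening: 0.0585
grip_force: 42.9
time_s: 4.15
eef_pos: [0.443, -0.1501, 0.1598]
ee_rot: [0.002, 0.16, 0.987, -0.0]
contact_force: [-0.3, 0.6, -0.7]
opening: 0.0586
grip_force: 43.8
t 4.15 at [ 0.443  -0.1501  0.1598] az 71.5 open 0.0586 grip 43.8 F [-0.3  0.6 -0.7] j7 1.66
.536,-.328,.16,83.3 [-2.409, -2.321, 0.004] [0.0, 0.04, -2.35]
.536,-.328,.092,83.3 [-2.405, -2.322, 1.137] [0.0, 0.04, -2.35]
.536,-.328,.085,83.3 [-2.404, -2.322, 1.254] [0.0, 0.04, -2.35]
```

```bash
python3 -m inch '[[[-2.41,-2.32,0,0,0,-2.35,50],[-2.41,-2.32,0,0,0,-2.35,50],[-2.41,-2.32,0,0,0,-2.35,50],[-2.41,-2.32,0,0,0,-2.35,50],[-2.41,-2.32,0,0,0,-2.35,50],[-2.41,-2.32,0.3,0,0,-2.35,50],[-2.41,-2.32,0.5,0,0,-2.35,50],[-2.41,-2.32,0.5,0,0,-2.35,50]]]'; python3 go.py .536,-.328,.085,83.3;  python3 - <<'E'
from h import *
C=cal('wrist');b=cap('wrist','w2.png')
cv2.imwrite('pics/w2b.png',cv2.resize(b,(800,600),interpolation=cv2.INTER_CUBIC))
E
```

```text
time_s: 5.15
eef_pos: [0.5343, -0.3261, 0.1263]
ee_rot: [-0.002, 0.058, 0.998, 0.001]
contact_force: [0.1, -0.9, -1.3]
opening: 0.0585
grip_force: 43.8
t 5.15 at [ 0.5343 -0.3261  0.1263] az 83.4 open 0.0585 grip 43.8 F [ 0.1 -0.9 -1.3] j7 2.1
.536,-.328,.085,83.3 [-0.034, -0.029, 0.688] [0.02, -0.04, 0.01]
```

View pics/w2b.png

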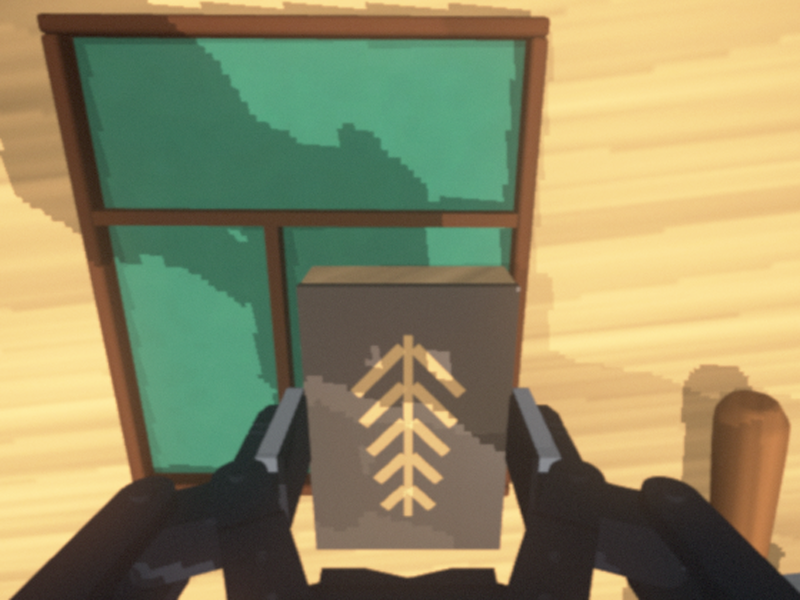

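The held block hangs over the large compartment, level and lino up. The tray's outer rim corners are at (42,16) and (548,17), and the divider runs from (98,219) to (520,219), square to the gripper.

```bash
python3 - <<'E'
from h import *
C=cal('wrist');W=lambda u,v,z:px(C,u*.7,v*.7,z)
a=W(41,16,.012);b=W(549,17,.012);y=b-a;print(a,b,np.linalg.norm(y),np.degrees(np.arctan2(-y[0],y[1])))
yu=y/np.linalg.norm(y);xu=np.array([yu[1],-yu[0]]);o=(a+b)/2+xu*.095;print('tray',o)
for n,p in dict(long=(-60,0),large=(31.5,33.5),small=(31.5,-46.5)).items(): print(n,o+(xu*p[0]+yu*p[1])/1e3)
# block offset in hand: top face corners, at z = TCP-.08+.022
q=np.array([W(*p,.1263-.0813+.022) for p in [(299,285),(518,287),(500,548),(317,548)]]);print('block',q.mean(0))
E
```

```text
[ 0.40293203 -0.43086682] [ 0.42218522 -0.26729095] 0.16470503387130978 -6.712935865009626
tray [ 0.50690733 -0.36018391]
long [ 0.44731867 -0.35317021]
large [ 0.54210736 -0.33059577]
small [ 0.53275576 -0.41004731]
block [ 0.53536727 -0.32646029]
```

```bash
python3 -m inch '[[[-0.085,-0.06,0.2,0,0,0,50],[-0.085,-0.06,0.4,0,0,0,50],[-0.085,-0.06,0.55,0,0,0,50],[-0.085,-0.06,0.65,0,0,0,50],[-0.085,-0.06,0.69,0,0,0,50],[-0.085,-0.06,0.7,0,0,0,50],[-0.085,-0.06,0.7,0,0,0,50],[-0.085,-0.06,0.7,0,0,0,72]]]'; python3 -m inch '[[[0,0,0,0,0,0,74],[0,0,0,0,0,0,74],[0,0,-0.1,0,0,0,74],[0,0,-0.4,0,0,0,74],[0,0,-0.9,0,0,0,74],[0,0,-1.7,0,0,0,74],[0,0,-2.2,0,0,0,74],[0,0,-2.2,0,0,0,74]]]'; python3 go.py .434,-.003,.15,98.5 ; python3 - <<'E'
from h import *
C=cal('wrist');b=cap('wrist','w3.png')
cv2.imwrite('pics/w3b.png',b)
E
```

```text
time_s: 6.2
eef_pos: [0.5402, -0.3321, 0.0866]
ee_rot: [0.0, 0.059, 0.998, -0.0]
contact_force: [0.2, 0.1, -0.2]
opening: 0.0718
grip_force: 0.0
time_s: 7.2
eef_pos: [0.5413, -0.3329, 0.2226]
ee_rot: [0.003, 0.059, 0.998, -0.001]
contact_force: [-0.1, -1.1, -0.4]
opening: 0.0739
grip_force: 0.0
t 7.2 at [ 0.5413 -0.3329  0.2226] az 83.3 open 0.0739 grip 0.0 F [-0.1 -1.1 -0.4] j7 2.08
.434,-.003,.15,98.5 [2.428, 5.254, 1.18] [-0.04, 0.08, -3.04]
```

View pics/w3b.png

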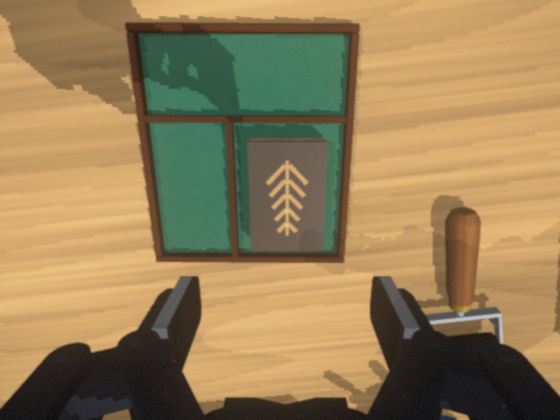

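Lino lies flat in the large compartment, leaf at (287,200). The tray corners are (127,25), (357,25), (342,261) and (157,261).

```bash
python3 - <<'E'
from h import *
C=cal('wrist');W=lambda u,v,z:px(C,u,v,z)
q=np.array([W(*p,.012) for p in [(127,24),(358,24),(343,261.5),(157,261.5)]])
o=q.mean(0);x=q[2]+q[3]-q[0]-q[1];a=np.arctan2(x[1],x[0]);print('tray',o,np.degrees(a),np.linalg.norm(x)/2,np.linalg.norm(q[1]-q[0]))
o=o*.7+.3*np.array([.5007,-.3578])
xu=np.array([np.cos(a),np.sin(a)]);yu=np.array([-xu[1],xu[0]])
for n,p in dict(long=(-60,0),large=(31.5,33.5),small=(31.5,-46.5)).items(): print(n,o+(xu*p[0]+yu*p[1])/1e3)
print('brayer butt',W(463,209,.014),W(460,300,.014))
E
python3 -m inch '[[[2.43,5.25,1,0,0,-3.3,60],[2.43,5.25,1,0,0,-3.3,60],[2.43,5.25,1,0,0,-3.3,60],[2.43,5.25,1,0,0,-3.3,60],[2.43,5.25,1,0,0,-3.3,60],[2.43,5.25,1,0,0,-3.3,60],[2.43,5.25,1,0,0,-3.3,60],[2.43,5.25,1,0,0,-3.3,60]]]'; python3 go.py .4325,-.0043,.083,100
```

```text
tray [ 0.50351336 -0.35870756] -6.952391795053745 0.18624847988771787 0.16219439264698862
long [ 0.44311053 -0.35117262]
large [ 0.53799273 -0.32899452]
small [ 0.52830916 -0.40840629]
brayer butt [ 0.56748842 -0.18787671] [ 0.65564624 -0.18626363]
time_s: 8.25
eef_pos: [0.432, -0.0025, 0.1579]
ee_rot: [-0.0, -0.085, 0.996, -0.0]
contact_force: [-0.1, -0.5, 1.0]
opening: 0.0597
grip_force: 0.0
t 8.25 at [ 0.432  -0.0025  0.1579] az 99.8 open 0.0597 grip 0.0 F [-0.1 -0.5  1. ] j7 1.72
.4325,-.0043,.083,100 [-0.004, -0.03, 1.249] [-0.0, -0.0, -0.05]
```

```bash
python3 -m inch '[[[0,-0.03,0.5,0,0,0,60],[0,-0.03,0.9,0,0,0,60],[0,-0.03,1.15,0,0,0,60],[0,-0.03,1.25,0,0,0,60],[0,-0.03,1.25,0,0,0,60],[0,-0.03,1.25,0,0,0,15],[0,-0.03,1.25,0,0,0,15],[0,-0.03,1.25,0,0,0,15]]]' 40; python3 -m inch '[[[0,0,0,0,0,0,15],[0,0,0,0,0,0,15],[0,0,0,0,0,0,15],[0,0,-0.2,0,0,0,15],[0,0,-0.5,0,0,0,15],[0,0,-0.9,0,0,0,15],[0,0,-1.3,0,0,0,15],[0,0,-1.3,0,0,0,15]]]'; python3 go.py .445,-.331,.16,-6.8
```

```text
time_s: 9.25
eef_pos: [0.4327, -0.0038, 0.0839]
ee_rot: [0.001, -0.085, 0.996, -0.0]
contact_force: [-0.3, -0.4, 5.4]
opening: 0.0228
grip_force: 39.5
time_s: 10.25
eef_pos: [0.4333, -0.0036, 0.1631]
ee_rot: [0.002, -0.085, 0.996, 0.0]
contact_force: [-0.6, 1.0, -0.6]
opening: 0.0227
grip_force: 39.5
t 10.25 at [ 0.4333 -0.0036  0.1631] az 99.8 open 0.0227 grip 39.5 F [-0.6  1.  -0.6] j7 1.72
.445,-.331,.16,-6.8 [0.736, -5.41, 0.05] [0.05, 0.04, 21.32]
```

```bash
python3 -m inch '[[[0.09,-0.7,0.05,0,0,2,15],[0.2,-1.4,0.05,0,0,4,15],[0.3,-2.2,0.05,0,0,6,15],[0.4,-3,0.05,0,0,8,15],[0.5,-3.8,0.05,0,0,10,15],[0.65,-4.6,0.05,0,0,12,15],[0.74,-5.41,0.05,0,0,14,15],[0.74,-5.41,0.05,0,0,16,15]]]'; python3 go.py .445,-.331,.125,-6.8
```

```text
time_s: 11.25
eef_pos: [0.4423, -0.3356, 0.1578]
ee_rot: [0.001, 0.58, 0.815, -0.001]
contact_force: [0.1, 1.3, 0.0]
opening: 0.0227
grip_force: 39.5
t 11.25 at [ 0.4423 -0.3356  0.1578] az 19.1 open 0.0227 grip 39.5 F [0.1 1.3 0. ] j7 1.25
.445,-.331,.125,-6.8 [0.059, 0.069, 0.546] [-0.01, 0.04, 5.18]
```

```bash
python3 -m inch '[[[0.06,0.07,0.1,0,0,2,15],[0.06,0.07,0.2,0,0,4,15],[0.06,0.07,0.3,0,0,5.18,15],[0.06,0.07,0.4,0,0,5.18,15],[0.06,0.07,0.5,0,0,5.18,15],[0.06,0.07,0.55,0,0,5.18,15],[0.06,0.07,0.55,0,0,5.18,15],[0.06,0.07,0.55,0,0,5.18,15]]]'; python3 go.py .4445,-.331,.0875,-6.8;  python3 - <<'E'
from h import *
C=cal('wrist');b=cap('wrist','w4.png')
E
```

```text
time_s: 12.25
eef_pos: [0.4464, -0.3266, 0.1253]
ee_rot: [0.0, 0.744, 0.668, 0.0]
contact_force: [0.3, 0.4, -0.5]
opening: 0.023
grip_force: 39.5
t 12.25 at [ 0.4464 -0.3266  0.1253] az -6.1 open 0.023 grip 39.5 F [ 0.3  0.4 -0.5] j7 0.91
.4445,-.331,.0875,-6.8 [-0.077, -0.024, 0.63] [0.01, 0.0, 0.14]
```

View pics/w4.png

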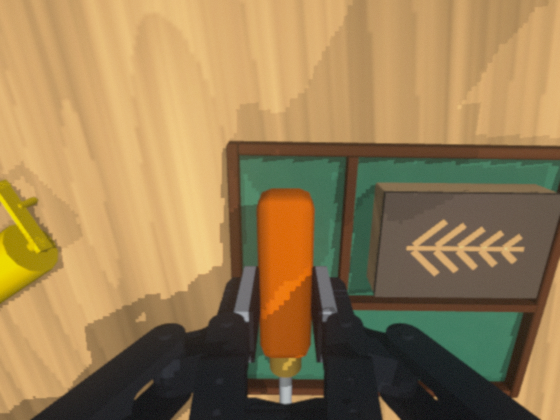

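```bash
python3 - <<'E'
from h import *
C=cal('wrist');W=lambda u,v,z:px(C,u,v,z)
print('butt',W(285,192,.055),'wall',W(290,157,.010),'narrow walls',W(237,210,.012),W(345,210,.012),'handle edges',W(259,230,.063),W(313,230,.063))
E
```

```text
butt [ 0.45035263 -0.28273596] wall [ 0.45367732 -0.27691524] narrow walls [ 0.42189044 -0.30247529] [ 0.48066694 -0.30877054] handle edges [ 0.43848339 -0.29514745] [ 0.46011974 -0.29746725]
```

```bash
python3 -m inch '[[[-0.09,0.03,0.15,0,0,0.14,15],[-0.09,0.03,0.3,0,0,0.14,15],[-0.09,0.03,0.45,0,0,0.14,15],[-0.09,0.03,0.55,0,0,0.14,15],[-0.09,0.03,0.6,0,0,0.14,15],[-0.09,0.03,0.63,0,0,0.14,15],[-0.09,0.03,0.63,0,0,0.14,15],[-0.09,0.03,0.63,0,0,0.14,36]]]'; python3 -m inch '[[[0,0,0,0,0,0,36],[0,0,0,0,0,0,36],[0,0,-0.1,0,0,0,36],[0,0,-0.4,0,0,0,45],[0,0,-0.9,0,0,0,45],[0,0,-1.7,0,0,0,45],[0,0,-2.2,0,0,0,45],[0,0,-2.2,0,0,0,45]]]'; python3 go.py .666,.006,.2,-36
python3 - <<'E'
from h import *
C=cal('wrist');b=cap('wrist','w5.png')
E
```

```text
time_s: 13.3
eef_pos: [0.4477, -0.3321, 0.0876]
ee_rot: [0.0, 0.748, 0.664, 0.0]
contact_force: [-0.3, -0.5, -0.6]
opening: 0.0355
grip_force: 0.0
time_s: 14.3
eef_pos: [0.4486, -0.3329, 0.2228]
ee_rot: [0.003, 0.748, 0.664, 0.001]
contact_force: [0.2, -0.6, -0.2]
opening: 0.0447
grip_force: 0.0
t 14.3 at [ 0.4486 -0.3329  0.2228] az -6.8 open 0.0447 grip 0.0 F [ 0.2 -0.6 -0.2] j7 0.81
.666,.006,.2,-36 [6.04, 2.923, 0.387] [0.07, 0.0, 5.83]
```

View pics/w5.png

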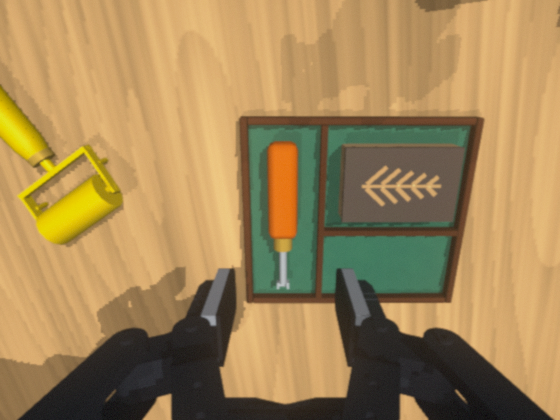

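Gouge lies along the narrow compartment, butt (284,143) to tip (283,288), clear of the walls; the small compartment (388,265) is free. Next is the whetstone.

```bash
python3 -m inch '[[[6.04,2.92,0.3,0,0,5.83,50],[6.04,2.92,0.3,0,0,5.83,50],[6.04,2.92,0.3,0,0,5.83,50],[6.04,2.92,0.3,0,0,5.83,50],[6.04,2.92,0.3,0,0,5.83,50],[6.04,2.92,0.3,0,0,5.83,50],[6.04,2.92,0.3,0,0,5.83,50],[6.04,2.92,0.3,0,0,5.83,50]]]'; python3 go.py .666,.006,.086,-36
python3 - <<'E'
from h import *
C=cal('wrist');b=cap('wrist','w6.png')
E
```

```text
time_s: 15.35
eef_pos: [0.6646, 0.0104, 0.1993]
ee_rot: [-0.001, 0.89, 0.456, -0.001]
contact_force: [-0.4, -0.7, 0.5]
opening: 0.0502
grip_force: 0.0
t 15.35 at [0.6646 0.0104 0.1993] az -35.7 open 0.0502 grip 0.0 F [-0.4 -0.7  0.5] j7 -0.27
.666,.006,.086,-36 [-0.044, 0.066, 1.889] [-0.03, 0.02, 0.06]
```

View pics/w6.png

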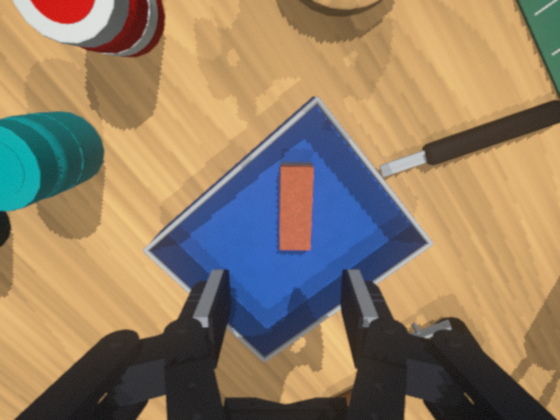

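Whetstone red face at corners (281,165), (314,165), (310,250), (279,250), turned a little to the gripper.

```bash
python3 - <<'E'
from h import *
C=cal('wrist');W=lambda u,v,z:px(C,u,v,z)
q=np.array([W(*p,.022) for p in [(281,165.5),(314,165.5),(310,250.5),(279,250.5)]]);d=(q[0]+q[1]-q[2]-q[3])/2
print(q.mean(0),np.degrees(np.arctan2(d[1],d[0])),np.linalg.norm(d))
E
python3 go.py .667,.005,.086,-35.7
```

```text
[0.66890721 0.00238702] 52.82257388578387 0.06640791394900304
t 15.4 at [0.6639 0.0077 0.1998] az -35.9 open 0.0499 grip 0.0 F [-1.  -0.3  0.3] j7 -0.26
.667,.005,.086,-35.7 [-0.002, 0.072, 1.897] [-0.02, 0.03, -0.04]
```

```bash
python3 -m inch '[[[-0.01,0.07,0.4,0,0,0.1,50],[-0.01,0.07,0.7,0,0,0.1,50],[-0.01,0.07,1,0,0,0.1,50],[-0.01,0.07,1,0,0,0.1,50],[-0.01,0.07,1,0,0,0.1,50],[-0.01,0.07,1,0,0,0.1,50],[-0.01,0.07,1,0,0,0.1,50],[-0.01,0.07,1,0,0,0.1,50]]]' 40; python3 go.py .668,.0038,.0855,-36.5
```

```text
time_s: 16.4
eef_pos: [0.6678, 0.0042, 0.1417]
ee_rot: [0.0, 0.893, 0.45, 0.0]
contact_force: [-0.1, 0.3, 0.1]
opening: 0.0504
grip_force: 0.0
t 16.4 at [0.6678 0.0042 0.1417] az -36.5 open 0.0504 grip 0.0 F [-0.1  0.3  0.1] j7 -0.23
.668,.0038,.0855,-36.5 [-0.004, 0.007, 0.937] [0.01, -0.01, 0.01]
```

```bash
python3 -m inch '[[[0,0.007,0.4,0,0,0,50],[0,0.007,0.7,0,0,0,50],[0,0.007,0.9,0,0,0,50],[0,0.007,0.94,0,0,0,50],[0,0.007,0.94,0,0,0,50],[0,0.007,0.94,0,0,0,15],[0,0.007,0.94,0,0,0,15],[0,0.007,0.94,0,0,0,15]]]' 40; python3 -m inch '[[[0,0,0,0,0,0,15],[0,0,0,0,0,0,15],[0,0,-0.1,0,0,0,15],[0,0,-0.3,0,0,0,15],[0,0,-0.7,0,0,0,15],[0,0,-1.2,0,0,0,15],[0,0,-1.7,0,0,0,15],[0,0,-1.7,0,0,0,15]]]';python3 go.py .529,-.409,.15,-96.9
```

```text
time_s: 17.4
eef_pos: [0.6685, 0.0038, 0.0858]
ee_rot: [0.0, 0.893, 0.45, 0.001]
contact_force: [-0.5, 0.1, 3.9]
opening: 0.0231
grip_force: 40.7
time_s: 18.4
eef_pos: [0.6696, 0.0035, 0.191]
ee_rot: [0.001, 0.893, 0.45, 0.003]
contact_force: [0.3, -0.5, -1.6]
opening: 0.0226
grip_force: 40.2
t 18.4 at [0.6696 0.0035 0.191 ] az -36.5 open 0.0226 grip 40.2 F [ 0.3 -0.5 -1.6] j7 -0.26
.529,-.409,.15,-96.9 [-6.925, 2.2, 0.664] [0.02, -0.07, 12.09]
```

```bash
python3 -m inch '[[[-0.9,0.28,0,0,0,1.6,15],[-1.8,0.56,0,0,0,3.2,15],[-2.7,0.85,0,0,0,4.8,15],[-3.6,1.14,0.1,0,0,6.4,15],[-4.5,1.43,0.2,0,0,8,15],[-5.4,1.72,0.4,0,0,9.6,15],[-6.3,2,0.6,0,0,11.1,15],[-6.93,2.2,0.66,0,0,12.1,15]]]'; python3 -m inch '[[[0,0,0,0,0,0,15],[0,0,0,0,0,0,15],[0,0,0.1,0,0,0,15],[0,0,0.3,0,0,0,15],[0,0,0.4,0,0,0,15],[0,0,0.4,0,0,0,15],[0,0,0.4,0,0,0,15],[0,0,0.4,0,0,0,15]]]';python3 go.py .5295,-.409,.0873,-96.9
python3 - <<'E'
from h import *
C=cal('wrist');b=cap('wrist','w7.png')
E
```

```text
time_s: 19.4
eef_pos: [0.5247, -0.4112, 0.1463]
ee_rot: [-0.0, 0.998, -0.064, -0.001]
contact_force: [0.7, -0.8, -0.8]
opening: 0.0226
grip_force: 40.2
time_s: 20.4
eef_pos: [0.527, -0.4092, 0.1236]
ee_rot: [0.0, 0.998, -0.061, 0.0]
contact_force: [0.1, -0.3, 0.2]
opening: 0.0224
grip_force: 40.2
t 20.4 at [ 0.527  -0.4092  0.1236] az -97.0 open 0.0224 grip 40.2 F [ 0.1 -0.3  0.2] j7 -0.46
.5295,-.409,.0873,-96.9 [0.04, -0.008, 0.606] [0.0, -0.01, -0.01]
```

View pics/w7.png

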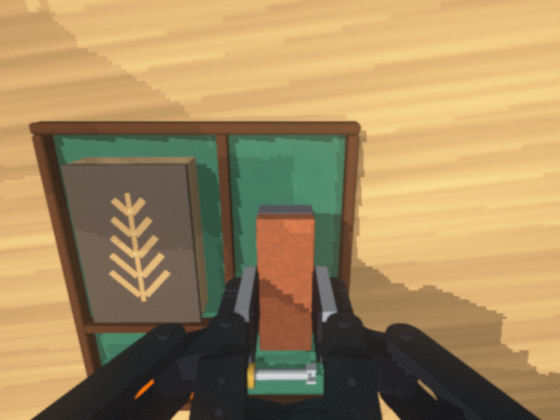

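```bash
python3 -m inch '[[[0.05,0.03,0.15,0,0,0,15],[0.05,0.03,0.3,0,0,0,15],[0.05,0.03,0.45,0,0,0,15],[0.05,0.03,0.55,0,0,0,15],[0.05,0.03,0.6,0,0,0,15],[0.05,0.03,0.61,0,0,0,15],[0.05,0.03,0.61,0,0,0,15],[0.05,0.03,0.61,0,0,0,36]]]'; python3 -m inch '[[[0,0,0,0,0,0,36],[0,0,0,0,0,0,36],[0,0,-0.1,0,0,0,36],[0,0,-0.4,0,0,0,45],[0,0,-0.9,0,0,0,85],[0,0,-1.7,0,0,0,85],[0,0,-2.2,0,0,0,85],[0,0,-2.2,0,0,0,85]]]'; python3 go.py .52,-.1,.24,-90 .449,.1424,.24,-90
python3 - <<'E'
from h import *
C=cal('wrist');b=cap('wrist','w8.png')
E
```

```text
time_s: 21.45
eef_pos: [0.5299, -0.4112, 0.0869]
ee_rot: [0.0, 0.998, -0.061, 0.0]
contact_force: [-0.3, -0.4, -0.1]
opening: 0.0357
grip_force: 0.0
time_s: 22.45
eef_pos: [0.5304, -0.4124, 0.2229]
ee_rot: [0.002, 0.998, -0.061, 0.003]
contact_force: [1.0, -0.0, -0.3]
opening: 0.0851
grip_force: 0.0
t 22.45 at [ 0.5304 -0.4124  0.2229] az -97.0 open 0.0851 grip 0.0 F [ 1.  -0.  -0.3] j7 -0.53
.52,-.1,.24,-90 [-0.804, -5.146, -0.304] [0.03, -0.06, -1.4]
.449,.1424,.24,-90 [-2.469, -9.012, -0.323] [0.03, -0.06, -1.4]
```

View pics/w8.png

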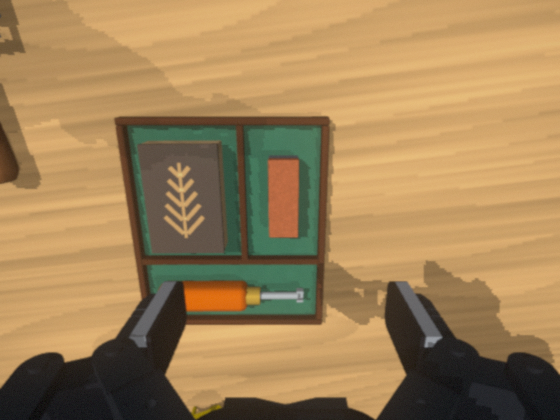

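The carving kit is done: lino (181,195), whetstone (283,197) and gouge (240,295) are all flat in their compartments. Next is the black ink.

```bash
python3 -m inch '[[[-0.8,-5.15,-0.3,0,0,-1.4,85],[-0.8,-5.15,-0.3,0,0,-1.4,85],[-0.8,-5.15,-0.3,0,0,-1.4,85],[-0.8,-5.15,-0.3,0,0,-1.4,85],[-0.8,-5.15,-0.3,0,0,-1.4,85],[-0.8,-5.15,-0.3,0,0,-1.4,85],[-0.8,-5.15,-0.3,0,0,-1.4,85],[-0.8,-5.15,-0.3,0,0,-1.4,85]]]' > /dev/null; python3 go.py .449,.1424,.23,-90
```

```text
t 23.5 at [ 0.5191 -0.1004  0.2367] az -90.1 open 0.0852 grip 0.0 F [-0.7 -0.   0.8] j7 -0.87
.449,.1424,.23,-90 [-1.179, -4.044, 0.108] [0.01, 0.0, -0.03]
```

```bash
python3 -m inch '[[[-0.3,-1,0.1,0,0,0,85],[-0.6,-2,0.1,0,0,0,85],[-0.9,-3,0.1,0,0,0,85],[-1.18,-4.04,0.1,0,0,0,85],[-1.18,-4.04,0.1,0,0,0,85],[-1.18,-4.04,0.1,0,0,0,85],[-1.18,-4.04,0.1,0,0,0,85],[-1.18,-4.04,0.1,0,0,0,85]]]' ; python3 go.py .449,.1424,.23,-90
python3 - <<'E'
from h import *
C=cal('wrist');b=cap('wrist','w9.png')
E
```

```text
time_s: 24.5
eef_pos: [0.4491, 0.142, 0.2308]
ee_rot: [-0.0, 1.0, -0.002, 0.0]
contact_force: [0.0, -0.3, -0.4]
opening: 0.0851
grip_force: 0.0
t 24.5 at [0.4491 0.142  0.2308] az -90.2 open 0.0851 grip 0.0 F [ 0.  -0.3 -0.4] j7 -1.34
.449,.1424,.23,-90 [-0.003, -0.007, 0.014] [-0.0, -0.0, -0.04]
```

View pics/w9.png

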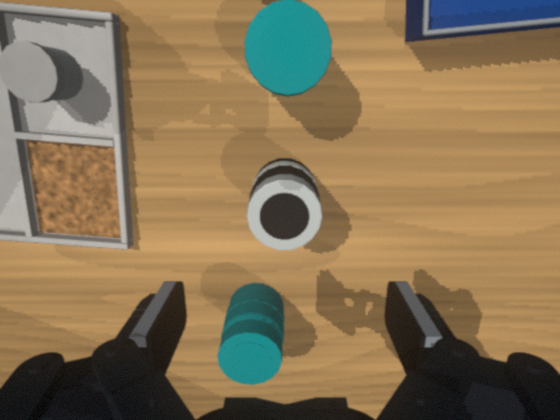

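Black-dabbed jar centred at (285,214), turquoise ones at (288,47) and (252,355); the cork square spans (25,140) to (120,240), tray corner at (131,247).

```bash
python3 - <<'E'
from h import *
C=cal('wrist');W=lambda u,v,z:px(C,u,v,z)
print('jar',W(285,214,.074));a=W(117,11,.012);b=W(131.5,247.5,.012);x=a-b;l=np.linalg.norm(x);xu=x/l;yu=np.array([-xu[1],xu[0]])
o=(a+b)/2+yu*.0935;print('tray',o,l,np.degrees(np.arctan2(xu[1],xu[0])))
for n,p in dict(long=(0,41.5),cork=(-46,-48.5)).items(): print(n,o+(xu*p[0]+yu*p[1])/1e3)
q=np.array([W(*p,.007) for p in [(25,139),(116,143),(121,240),(37,237)]]);print('cork direct',q.mean(0))
E
python3 go.py .449,.1424,.096,-90
```

```text
jar [0.45196027 0.14238734]
tray [0.50015636 0.36484104] 0.18810934008943864 -5.0156136896989265
long [0.50378459 0.40618213]
cork [0.45009228 0.3205484 ]
cork direct [0.44851182 0.32347496]
t 24.55 at [0.4491 0.1423 0.2308] az -90.1 open 0.0845 grip 0.0 F [-0.4  0.5 -0.7] j7 -1.34
.449,.1424,.096,-90 [-0.001, -0.002, 2.247] [-0.0, -0.0, -0.03]
```

```bash
python3 -m inch '[[[0.025,0,0.6,0,0,0,85],[0.025,0,1.1,0,0,0,85],[0.025,0,1.6,0,0,0,85],[0.025,0,2,0,0,0,85],[0.025,0,2.2,0,0,0,85],[0.025,0,2.26,0,0,0,85],[0.025,0,2.26,0,0,0,85],[0.025,0,2.26,0,0,0,60]]]' 35; python3 -m inch '[[[0,0,0,0,0,0,45],[0,0,0,0,0,0,45],[0,0,0,0,0,0,45],[0,0,0,0,0,0,45],[0,0,-0.1,0,0,0,45],[0,0,-0.4,0,0,0,45],[0,0,-0.8,0,0,0,45],[0,0,-1,0,0,0,45]]]'; python3 go.py .4485,.322,.155,-94.8
```

```text
time_s: 25.55
eef_pos: [0.4505, 0.144, 0.0958]
ee_rot: [-0.0, 1.0, 0.0, 0.001]
contact_force: [0.5, 0.4, 0.2]
opening: 0.0694
grip_force: 0.0
time_s: 26.55
eef_pos: [0.4503, 0.144, 0.1561]
ee_rot: [-0.0, 1.0, 0.0, 0.001]
contact_force: [-0.4, 0.7, -1.2]
opening: 0.0528
grip_force: 37.3
t 26.55 at [0.4503 0.144  0.1561] az -90.0 open 0.0528 grip 37.3 F [-0.4  0.7 -1.2] j7 -1.22
.4485,.322,.155,-94.8 [-0.028, -2.967, 0.021] [-0.01, -0.01, 0.97]
```

```bash
python3 -m inch '[[[-0.01,-0.5,0,0,0,0.2,45],[-0.01,-1.1,0,0,0,0.4,45],[-0.02,-1.7,0,0,0,0.6,45],[-0.03,-2.3,0,0,0,0.8,45],[-0.03,-2.75,0,0,0,0.97,45],[-0.03,-2.97,0,0,0,0.97,45],[-0.03,-2.97,0,0,0,0.97,45],[-0.03,-2.97,0.2,0,0,0.97,45]]]'; python3 go.py .4485,.322,.0990,-94.8
```

```text
time_s: 27.55
eef_pos: [0.4487, 0.3208, 0.1433]
ee_rot: [-0.0, 0.999, -0.043, 0.001]
contact_force: [0.4, -0.6, -2.0]
opening: 0.0522
grip_force: 37.3
t 27.55 at [0.4487 0.3208 0.1433] az -94.9 open 0.0522 grip 37.3 F [ 0.4 -0.6 -2. ] j7 -1.6
.4485,.322,.0990,-94.8 [-0.006, -0.018, 0.738] [-0.01, -0.01, -0.02]
```

```bash
python3 -m inch '[[[0,-0.01,0.2,0,0,0,45],[0,-0.01,0.38,0,0,0,45],[0,-0.01,0.52,0,0,0,45],[0,-0.01,0.6,0,0,0,45],[0,-0.01,0.64,0,0,0,45],[0,-0.01,0.67,0,0,0,45],[0,-0.01,0.69,0,0,0,45],[0,-0.01,0.7,0,0,0,45]]]'; python3 -m inch '[[[0,0,0.004,0,0,0,45],[0,0,0.008,0,0,0,45],[0,0,0.012,0,0,0,45],[0,0,0.016,0,0,0,45],[0,0,0.02,0,0,0,45],[0,0,0.024,0,0,0,45],[0,0,0.028,0,0,0,45],[0,0,0.03,0,0,0,45]]]'; python3 go.py
```

```text
time_s: 28.55
eef_pos: [0.4483, 0.3227, 0.1012]
ee_rot: [-0.0, 0.999, -0.042, 0.0]
contact_force: [0.5, -0.3, -1.8]
opening: 0.0526
grip_force: 37.3
time_s: 29.55
eef_pos: [0.4483, 0.3226, 0.0993]
ee_rot: [0.0, 0.999, -0.042, 0.0]
contact_force: [0.0, 0.7, -1.8]
opening: 0.0525
grip_force: 37.3
t 29.55 at [0.4483 0.3226 0.0993] az -94.8 open 0.0525 grip 37.3 F [ 0.   0.7 -1.8] j7 -1.55
```

Still bearing the jar's weight, so I keep lowering slowly until the force lifts.

```bash
python3 -m inch '[[[0,0,0.003,0,0,0,45],[0,0,0.006,0,0,0,45],[0,0,0.009,0,0,0,45],[0,0,0.012,0,0,0,45],[0,0,0.014,0,0,0,45],[0,0,0.016,0,0,0,45],[0,0,0.016,0,0,0,45],[0,0,0.016,0,0,0,45]]]'; python3 go.py
```

```text
time_s: 30.55
eef_pos: [0.4483, 0.3225, 0.099]
ee_rot: [-0.0, 0.999, -0.042, -0.0]
contact_force: [-3.3, -0.6, 8.4]
opening: 0.0528
grip_force: 38.2
t 30.55 at [0.4483 0.3225 0.099 ] az -94.8 open 0.0528 grip 38.2 F [-3.3 -0.6  8.4] j7 -1.55
```

Down on the cork. I release and lift off.

```bash
python3 -m inch '[[[0,0,-0.006,0,0,0,52],[0,0,-0.006,0,0,0,58],[0,0,-0.006,0,0,0,66],[0,0,-0.006,0,0,0,74],[0,0,-0.006,0,0,0,80],[0,0,-0.006,0,0,0,80],[0,0,-0.1,0,0,0,80],[0,0,-0.3,0,0,0,80]]]'; python3 -m inch '[[[0,0,-0.4,0,0,0,80],[0,0,-0.9,0,0,0,80],[0,0,-1.5,0,0,0,80],[0,0,-2,0,0,0,80],[0,0,-2.2,0,0,0,80],[0,0,-2.2,0,0,0,80],[0,0,-2.2,0,0,0,80],[0,0,-2.2,0,0,0,80]]]'; python3 go.py .6455,-.186,.2,-89.3
```

```text
time_s: 31.55
eef_pos: [0.4482, 0.3224, 0.1167]
ee_rot: [0.0, 0.999, -0.042, -0.0]
contact_force: [0.1, 0.7, 0.1]
opening: 0.0799
grip_force: 0.0
time_s: 32.55
eef_pos: [0.4479, 0.3223, 0.2474]
ee_rot: [0.001, 0.999, -0.042, -0.0]
contact_force: [-0.2, 0.4, 0.2]
opening: 0.0799
grip_force: 0.0
t 32.55 at [0.4479 0.3223 0.2474] az -94.8 open 0.0799 grip 0.0 F [-0.2  0.4  0.2] j7 -1.72
.6455,-.186,.2,-89.3 [3.995, 8.164, 0.798] [0.02, 0.01, -1.1]
```

```bash
python3 -m inch '[[[0.45,0.9,0.1,0,0,-0.1,60],[0.9,1.8,0.2,0,0,-0.2,60],[1.35,2.7,0.3,0,0,-0.3,60],[1.8,3.6,0.4,0,0,-0.5,60],[2.25,4.5,0.5,0,0,-0.6,60],[2.7,5.4,0.6,0,0,-0.8,60],[3.1,6.3,0.7,0,0,-1,60],[3.5,7.2,0.8,0,0,-1.1,60]]]'>/dev/null; python3 go.py .6455,-.186,.14,-89.3
```

```text
t 33.55 at [ 0.6215 -0.1274  0.1992] az -89.3 open 0.0599 grip 0.0 F [0.8 0.7 0.9] j7 -0.83
.6455,-.186,.14,-89.3 [0.389, 0.982, 0.986] [-0.0, 0.01, -0.0]
```

```bash
python3 -m inch '[[[0.1,0.4,0,0,0,0,60],[0.3,0.8,0.1,0,0,0,60],[0.39,0.98,0.3,0,0,0,60],[0.39,0.98,0.6,0,0,0,60],[0.39,0.98,0.9,0,0,0,60],[0.39,0.98,0.99,0,0,0,60],[0.39,0.98,0.99,0,0,0,60],[0.39,0.98,0.99,0,0,0,60]]]'>/dev/null; python3 go.py .6455,-.186,.079,-89.3; python3 - <<'E'
from h import *
C=cal('wrist');b=cap('wrist','w10.png')
hsv=cv2.cvtColor(b,cv2.COLOR_BGR2HSV)
# where expected handle axis / butt / roller lands in the view, and the colours across it
for P in [(.569,-.187,.0135),(.62,-.1865,.0135),(.6455,-.186,.0135)]:
    u,v=proj(C,P);print(P,u.round(1),v.round(1))
v=int(proj(C,(.60,-.187,.0135))[1]);print(v,[(u,*hsv[v,u]) for u in range(235,340,5)])
E
```

```text
t 34.55 at [ 0.6457 -0.1839  0.1416] az -89.3 open 0.0599 grip 0.0 F [ 0.2 -0.5  0.3] j7 -0.74
.6455,-.186,.079,-89.3 [-0.004, 0.034, 1.044] [0.0, -0.01, 0.0]
(0.569, -0.187, 0.0135) 288.2 339.3
(0.62, -0.1865, 0.0135) 288.6 272.3
(0.6455, -0.186, 0.0135) 288.5 234.9
299 [(235, np.uint8(17), np.uint8(121), np.uint8(219)), (240, np.uint8(17), np.uint8(122), np.uint8(219)), (245, np.uint8(17), np.uint8(123), np.uint8(219)), (250, np.uint8(18), np.uint8(125), np.uint8(217)), (255, np.uint8(17), np.uint8(120), np.uint8(218)), (260, np.uint8(17), np.uint8(124), np.uint8(216)), (265, np.uint8(17), np.uint8(127), np.uint8(197)), (270, np.uint8(16), np.uint8(130), np.uint8(135)), (275, np.uint8(14), np.uint8(145), np.uint8(100)), (280, np.uint8(15), np.uint8(152), np.uint8(111)), (285, np.uint8(14), np.uint8(158), np.uint8(118)), (290, np.uint8(14), np.uint8(153), np.uint8(128)), (295, np.uint8(14), np.uint8(150), np.uint8(121)), (300, np.uint8(13), np.uint8(153), np.uint8(125)), (305, np.uint8(13), np.uint8(152), np.uint8(116)), (310, np.uint8(15), np.uint8(140), np.uint8(113)), (315, np.uint8(17), np.uint8(123), np.uint8(153)), (320, np.uint8(16), np.uint8(123), np.uint8(156)), (325, np.uint8(17), np.uint8(120), np.uint8(183)), (330, np.uint8(17), np.uint8(124), np.uint8(216)), (335, np.uint8(18), np.uint8(121), np.uint8(223))]
```

```bash
python3 -m inch '[[[0,0.05,0.3,0,0,0,60],[0,0.05,0.6,0,0,0,60],[0,0.05,0.85,0,0,0,60],[0,0.05,1,0,0,0,60],[0,0.05,1.04,0,0,0,60],[0,0.05,1.04,0,0,0,40],[0,0.05,1.04,0,0,0,18],[0,0.05,1.04,0,0,0,18]]]' 50; python3 -m inch '[[[0,0,0,0,0,0,18],[0,0,0,0,0,0,18],[0,0,0,0,0,0,18],[0,0,-0.1,0,0,0,18],[0,0,-0.4,0,0,0,18],[0,0,-0.8,0,0,0,18],[0,0,-1.4,0,0,0,18],[0,0,-2,0,0,0,18]]]'; python3 go.py .502,.4075,.2,-94.8
```

```text
time_s: 35.6
eef_pos: [0.6458, -0.1872, 0.0793]
ee_rot: [0.0, 1.0, 0.006, 0.001]
contact_force: [-0.5, 0.0, 2.6]
opening: 0.0214
grip_force: 48.9
time_s: 36.6
eef_pos: [0.6454, -0.1872, 0.2012]
ee_rot: [0.0, 1.0, 0.006, 0.001]
contact_force: [0.1, -0.3, -2.0]
opening: 0.0212
grip_force: 49.1
t 36.6 at [ 0.6454 -0.1872  0.2012] az -89.3 open 0.0212 grip 49.1 F [ 0.1 -0.3 -2. ] j7 -0.77
.502,.4075,.2,-94.8 [-2.275, -9.939, 0.016] [0.0, -0.01, 1.09]
```

```bash
python3 -m inch '[[[-0.1,-0.4,0,0,0,0.1,18],[-0.3,-1.2,0,0,0,0.2,18],[-0.5,-2.2,0,0,0,0.3,18],[-0.8,-3.2,0,0,0,0.4,18],[-1,-4.2,0,0,0,0.5,18],[-1.2,-5.2,0,0,0,0.6,18],[-1.4,-6.2,0,0,0,0.7,18],[-1.6,-7,0,0,0,0.8,18]]]'>/dev/null;  python3 go.py .502,.4075,.13,-94.8
```

```text
t 37.6 at [0.5438 0.2348 0.2001] az -93.2 open 0.0215 grip 49.2 F [ 0.9  0.7 -1.6] j7 -1.46
.502,.4075,.13,-94.8 [-0.858, -2.832, 1.173] [-0.02, -0.01, 0.32]
```

```bash
python3 -m inch '[[[-0.2,-0.7,0,0,0,0.1,18],[-0.45,-1.5,0,0,0,0.2,18],[-0.65,-2.2,0,0,0,0.32,18],[-0.86,-2.7,0.2,0,0,0.32,18],[-0.86,-2.83,0.5,0,0,0.32,18],[-0.86,-2.83,0.8,0,0,0.32,18],[-0.86,-2.83,1,0,0,0.32,18],[-0.86,-2.83,1,0,0,0.32,18]]]'>/dev/null;  python3 -m inch '[[[0,0,0,0,0,0,18],[0,0,0,0,0,0,18],[0,0,0,0,0,0,18],[0,0,0,0,0,0,18],[0,0,0,0,0,0,18],[0,0,0,0,0,0,18],[0,0,0,0,0,0,18],[0,0,0,0,0,0,18]]]'>/dev/null; python3 go.py .502,.4075,.0825,-94.8;python3 - <<'E'
from h import *
a=cap('top','top1.png');b=cap('wrist','w11.png')
t=cv2.resize(a[140:260,65:185],(400,400),interpolation=cv2.INTER_CUBIC);w=cv2.resize(b,(400,300))
c=np.zeros((400,800,3),np.uint8);c[:,:400]=t;c[:300,400:]=w;cv2.imwrite('pics/m.png',c)
E
```

```text
t 39.6 at [0.5027 0.4043 0.1385] az -94.9 open 0.0212 grip 49.2 F [-0.9 -0.1 -1.3] j7 -1.73
.502,.4075,.0825,-94.8 [-0.016, -0.053, 0.934] [0.0, -0.0, -0.02]
```

View pics/m.png

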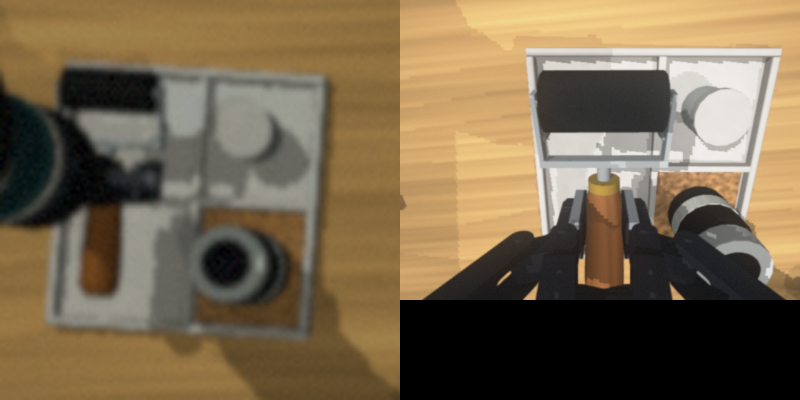

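The jar stands upright on the cork at (238,262) in the top crop. In the wrist view the brayer hangs over the long compartment: frame bars at (534,100) and (676,100), tray corners (527,50) and (781,50). Checking the fit numerically.

```bash
python3 - <<'E'
from h import *
C=cal('wrist');W=lambda u,v,z:px(C,(u-400)*1.4,v*1.4,z)
a=W(527,50,.012);b=W(781,50,.012);d=b-a;l=np.linalg.norm(d);yu=-d/l;xu=np.array([yu[1],-yu[0]])
o=(a+b)/2-xu*.095;print('tray',o,l,np.degrees(np.arctan2(xu[1],xu[0])));print('long',o+yu*.0415)
z=.1385-.0793
f=lambda p:((p-o)@xu,(p-o)@yu)
print('frame L,R',f(W(534,100,z+.02)),f(W(676,100,z+.02)),'roller ends',f(W(540,100,z+.02)),f(W(669,100,z+.02)),'front',f(W(605,71,z+.03)))
print('handle mid',f(W(603,230,z+.0135)))
C=cal('top');T=lambda u,v,z:px(C,65+u*.3,140+v*.3,z)
print('butt top',f(T(98,293,z+.0135)),'roller front',f(T(110,67,z+.03)),'tray c',np.mean([T(*p,.012) for p in [(63,62),(327,76),(308,336),(48,324)]],0))
E
```

```text
tray [0.49712799 0.36822135] 0.18347597188175294 -4.881549709162138
long [0.50065948 0.40957082]
frame L,R (np.float64(0.0684534093706646), np.float64(0.0715377838400303)) (np.float64(0.06846183689961766), np.float64(-0.00030121891690814556)) roller ends (np.float64(0.06845376558557818), np.float64(0.06850129185031485)) (np.float64(0.06846142159945351), np.float64(0.0032389350005237348)) front (np.float64(0.08275093584163896), np.float64(0.03567909330343147))
handle mid (np.float64(-0.014438697649345144), np.float64(0.036715648041645926))
butt top (np.float64(-0.0719828900349228), np.float64(0.03630398597047641)) roller front (np.float64(0.08007520430811599), np.float64(0.03414222814261996)) tray c [0.4964917  0.36759452]
```

```bash
python3 -m inch '[[[-0.05,-0.09,0.2,0,0,0,18],[-0.05,-0.09,0.4,0,0,0,18],[-0.05,-0.09,0.6,0,0,0,18],[-0.05,-0.09,0.75,0,0,0,18],[-0.05,-0.09,0.84,0,0,0,18],[-0.05,-0.09,0.88,0,0,0,18],[-0.05,-0.09,0.9,0,0,0,18],[-0.05,-0.09,0.9,0,0,0,18]]]'; python3 go.py .502,.41,.0825,-94.8
```

```text
time_s: 40.7
eef_pos: [0.5003, 0.41, 0.0848]
ee_rot: [-0.0, 0.999, -0.043, 0.0]
contact_force: [0.6, -0.3, -1.7]
opening: 0.0212
grip_force: 49.2
t 40.7 at [0.5003 0.41   0.0848] az -94.9 open 0.0212 grip 49.2 F [ 0.6 -0.3 -1.7] j7 -1.7
.502,.41,.0825,-94.8 [0.028, -0.002, 0.038] [-0.0, -0.0, -0.02]
```

```bash
python3 -m inch '[[[0,0,0.01,0,0,0,18],[0,0,0.02,0,0,0,18],[0,0,0.03,0,0,0,18],[0,0,0.035,0,0,0,18],[0,0,0.035,0,0,0,18],[0,0,0.035,0,0,0,25],[0,0,0.035,0,0,0,40],[0,0,0.035,0,0,0,45]]]';  python3 -m inch '[[[0,0,0,0,0,0,45],[0,0,0,0,0,0,45],[0,0,-0.2,0,0,0,45],[0,0,-0.5,0,0,0,45],[0,0,-1,0,0,0,45],[0,0,-1.7,0,0,0,45],[0,0,-2.5,0,0,0,45],[0,0,-2.5,0,0,0,45]]]'; python3 -m inch '[[[0,-1,-0.5,0,0,0,45],[0,-2,-0.5,0,0,0,45],[0,-2,-0.5,0,0,0,45],[0,-2,-0.5,0,0,0,45],[0,-2,-0.5,0,0,0,45],[0,-2,-0.5,0,0,0,45],[0,-2,-0.5,0,0,0,45],[0,-2,-0.5,0,0,0,45]]]'; python3 - <<'E'
from h import *
a=cap('top','top2.png');cap('scene','scene2.png')
hsv=cv2.cvtColor(a,cv2.COLOR_BGR2HSV).astype(int)
C=cal('top')
o=np.array([.4995,.3675]);t=np.radians(-4.8);xu=np.array([np.cos(t),np.sin(t)]);yu=np.array([-xu[1],xu[0]])
# brown handle and black roller pixels within long compartment, in tray coords
P=[];Q=[]
for v in range(140,260):
  for u in range(60,190):
    h,s,V=hsv[v,u];p=px(C,u,v,.016)-o;x,y=p@xu,p@yu
    if abs(x)<.088 and .0<y<.086:
        if s>90 and V<170: P.append((x,y))
        q=px(C,u,v,.033)-o
        if V<70: Q.append((q@xu,q@yu))
for n,L in(('handle',P),('black',Q)):
    L=np.array(L);print(n,len(L),L.min(0).round(3),L.max(0).round(3),np.median(L,0).round(3))
E
```

```text
time_s: 41.7
eef_pos: [0.5003, 0.4099, 0.0826]
ee_rot: [-0.0, 0.999, -0.043, 0.0]
contact_force: [-0.2, -0.5, -0.5]
opening: 0.0449
grip_force: 0.0
time_s: 42.7
eef_pos: [0.5022, 0.4104, 0.2379]
ee_rot: [-0.003, 0.999, -0.043, 0.003]
contact_force: [0.6, -0.5, -1.0]
opening: 0.045
grip_force: 0.0
time_s: 43.7
eef_pos: [0.5105, 0.5293, 0.2626]
ee_rot: [-0.0, 0.999, -0.043, -0.0]
contact_force: [0.7, 0.6, -0.6]
opening: 0.0453
grip_force: 0.0
handle 378 [-0.076  0.018] [0.069 0.073] [-0.031  0.044]
black 417 [-0.075  0.005] [0.073 0.076] [0.055 0.033]
```

```bash
python3 - <<'E'
from h import *
a=cv2.imread('pics/top2.png');C=cal('top');h=cv2.cvtColor(a,cv2.COLOR_BGR2HSV)
o=np.array([.4995,.3675]);t=np.radians(-4.8);xu=np.array([np.cos(t),np.sin(t)]);yu=np.array([-xu[1],xu[0]])
for x in range(96,-100,-8):
    r=''
    for y in range(96,-100,-4):
        u,v=proj(C,[*(o+(xu*x+yu*y)/1e3),.02]);H,S,V=h[int(round(v)),int(round(u))]
        r+='#' if V<70 else ('b' if S>90 else ('.' if V>140 else ':'))
    print('%4d'%x,r)
E
```

```text
96 bbbbbbbbbbbbbbbbbbbbbbbbbbbbbbbbbbbbbbbbbbbbbbbbb
  88 bb:::::::::::::::::::::::.::::::::::.:::::::::.:b
  80 b..::::::::::::::::::::.:.:::::::....:::::::..::b
  72 b.::#################:....:::..................:b
  64 bb::##################::...:::.......::........::
  56 b.:::##################:::::::........::.......::
  48 b.:::#################::::::::........::#:::...:b
  40 b.::::::::::::::::::::::::::::.......::##::::..:b
  32 b.:::::::::::::::::::::::::::.....::::#::::::::::
  24 b.:::::::::::::::::::::::::::......::::::::::::::
  16 b.:::...:::::::::::::::::::::........:::::::::.:b
   8 bb:::......:bbbb:::.......:::............:.....:b
   0 b::::......:bbbb:::........:::.................::
  -8 b.:::......bbbb##:::......:::::::::bbb:::::::::::
 -16 b:::::....:bbbbb#::::.....::bbbbbbbbbbbbbbbbbb:::
 -24 b.:::.....:bbbbb#:::....:::::......::b#bbbbbbb::b
 -32 b.:::......bbbbb#::::...:::...::::::..:##:bbbb::b
 -40 b.:::.....:bbbb##::::...::..:#######:..:####bb:::
 -48 b.:::.....:bbbbb#::::......::#######:..:#####b::b
 -56 b::::.....:bbbbb##:::.......:#######:.:#####bb::b
 -64 b::::.....:bbbbb##:::.....::...::::..:#####bbb::b
 -72 b::::.....:bbbb##::::.....::bb::::::#####bbbbb:::
 -80 b::::.......:::::::::.....::bbbbbbbbbbbbbbbbbb::b
 -88 bb:::::..:...:::::::.....::::bbbbbbbbb::bbbbbb::b
 -96 bbb:::::::::::::::::::::::::::::::::::::::::::::b
```

```bash
python3 -c "
from bench import robot
print(robot.hand_in())"
```

```text
the job is handed in; nothing more can be done
None
```

Both kits are made up in the order asked and handed in at about 44 s of robot time; camera checks showed each of the five items in its compartment, but the hand-in returned no verdict.

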